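# Hold open the hood of the gel viewer

### The job

Open the amber hood of the gel viewer and hold it open, about half-way up (50 degrees), so that I can reach in for the gel. Its catch does not always engage: before you touch the red release, give the hood's bar handle a light upward tug, and if the catch holds it down, slide the red release fully to the right and try again. The hood has no stay: do not let it drop, finish with the bar still in your grip and the hood held up at rest, and leave the gel tray and the other things where they are.

Things in the scene. Friction and masses are not known exactly. Their poses are not given: they have to be found in the camera images.
- viewer: gel viewer, a fixed pale grey box 62 mm high with a see-through amber hood (180 x 216 mm, its top at 100 mm) hinged at the back. Origin on the bench: its front is 160 mm (-x), its back 112 mm, each side 115 mm away; x points to its back, y to its left, z up. Its front ledge (x -160 to -88 mm) is 36 mm high; under the hood's bar it is free
- hood_bar (a point): middle of the bar handle: round steel bar 12 mm thick along the viewer's y, 40 mm clear of the hood's front wall (centre to wall), straight for 49 mm to each side of this point; hood shut: 104 mm above the bench, 126 mm in front of the viewer's origin, 25 mm left of it. It moves with the hood; the bar can turn between two fingers, so the hand may stay upright
- hood_hinge (a point): middle of the hood's fixed hinge axis, along the viewer's y, 64 mm above the bench, 100 mm behind the viewer's origin. With the hood shut the bar is 226 mm in front of this axis and 40 mm above it
- hood (a joint): angle of the hood in rad: 0 shut, grows as its front is lifted, stop at 1.25. About 0.35 kg (some 2 N at the bar); falls shut when let go. With the catch engaged it rises only about 0.03 rad (7 mm at the bar) and stops dead; otherwise it just opens. Whether it is engaged cannot be seen from outside
- release_knob (a point): middle of the red ridge of the release slide, on the grey catch housing (top at 88 mm) at the front right: ridge 20 mm long (viewer x), 10 mm wide (y), top 8 mm above this point, foot 9 mm below it. At home 101 mm above the bench, 137 mm in front of the viewer's origin, 77 mm right of it; the bend of the bar handle is 41 mm to its left (edge)
- release (a joint): travel of the release slide in m: 0 at home (where it starts), grows to the right (viewer's -y), stop at 0.014; past 0.009 the catch is surely free. Slides with about 3 N and stays where it is left; the catch, once freed, stays free
- gel_tray: clear gel tray with a pink gel, 82 x 78 x 22 mm, lying loose on the viewer's glass under the hood; origin under its middle
- timer: white bench timer, 67 x 63 x 19 mm, a bystander at the right; origin under its middle
- petri_dish: flat round dish, 92 mm across, 16 mm high, a bystander at the left; origin under its middle
- gel_comb: red gel comb, 40 x 100 x 12 mm, a bystander at the front left; origin under its middle
- dye_bottle: small bottle with a white cap, 32 mm across, 62 mm high, a bystander at the right; origin under its middle
- beaker: clear beaker, 82 mm across, 90 mm high, a bystander at the left; origin under its middle

How it is judged (in metres and radians):
On the way, in this order (a step that is already met when the one before it is completed fails the run):
1. the hood has been tugged up by its bar while the release was still at home (value of joint hood between 0.015 and 0.5 rad and value of joint release below 0.004 m and contact force between the fingers and hood above 0.5 N), for 0.1 s.
2. the fingers have lifted the hood past where the catch would hold it (value of joint hood above 0.6 rad and contact force between the fingers and hood above 0.5 N), for 0.1 s.
At the end, for the whole second after the job is handed in: the hood stands at 0.7 to 1.1 rad (40 to 63 degrees), at rest, held up by the fingers alone (it falls shut by itself), the gel tray within 15 mm of where it was (value of joint hood between 0.7 and 1.1 rad and velocity of joint hood between -0.1 and 0.1 rad/s and contact force between the fingers and hood above 0.5 N and distance of gel_tray from where it was at the start of the episode below 0.015 m); the arm keeps its last pose, push and grip.
It fails at once if the hood drops or is slammed (falls faster than 3 rad/s) (velocity of joint hood below -3 rad/s).
It fails at once if a bystander or the gel tray is pushed more than 20 mm (distance of any of gel_tray, timer, petri_dish, gel_comb, dye_bottle, beaker from where it was at the start of the episode above 0.02 m).
It also fails if it takes over 61 s, if anything falls off the work surface, if the arm or the gripper's body presses on something with over 40 N, if the wrist force passes 120 N, or if a joint passes its speed limit or range.

### The arm

A 6-joint arm with a two-finger parallel gripper is mounted at the origin on a cart in front of the work surface, level with it; the furniture and walls round the work are solid. World frame = base frame: x ahead of the robot, y to its left, z up, the work surface at z = 0. Lengths are in m, angles in degrees, forces in N, time in s.
With the tool pointing down it reaches from about 0.35 to 0.875 m from the base axis. Payload 4.2 kg.
Tool frame: the origin (TCP) lies on the front face of the gripper's body, between the roots of the fingers; the fingertips stand 70 mm ahead of it and the grasp point (between the pads) lies 51 mm ahead of it (r.nose_length is the distance from the TCP to the fingertips, in m); z points along the fingers, y is the direction in which the jaws open and shut (so a half turn about z gives the same grasp; the last joint's range is limited). The gripper opens to 87 mm and grips with 3 to 60 N. Pads are 19 mm wide; open, the fingers measure 117 mm over their backs; the gripper's body (75 mm by 190 mm) begins 51 mm behind the grasp point.
Start: joints at [-52.678, 22.042, 0.453, 0, -68.411, -14.817], TCP at [0.239, -0.577, 0.292] pointing down, gripper open.
Joint ranges: [-179.83, 179.83], [-69.29, 118.12], [-61.27, 80.66], [-181.25, 117.63], [-171.15, -9.14], [-177.46, 177.46]. Speed limits (degrees/s): [159.86, 159.86, 180, 180, 180, 180].

### API

Orientations are given as a 3x3 rotation matrix whose columns are the frame's x, y, z axes.
In Python, from station import telemetry, capture, order, r gives the robot as it stands.
- The arm moves only by the tool drive_tool, never from a script. Its argument "series" is a list of rows, each a list of 4 numbers: the shift along the tool's x, y, z as a fraction of full scale, then the turn about the tool's z as a fraction of full scale. In form: [[dx, dy, dz, turn], ...]. A call has 1 to 10 rows; each row is the pose to reach, as a shift and turn from the pose commanded when the call began, along the tool's axes at that moment; what a row does not reach only later rows make up. Full scale, the value 1, is 0.12 m for a shift and 2 rad for a turn. A row lasts 1/8 s, in which the tool goes at most 62.5 mm and 10.7 degrees, less where a joint would pass 70% of its speed; a pose out of reach is approached as far as the arm can. A call with a number of a shift or a turn outside -1 to 1 is refused whole. A call with a gripper value outside its range is refused whole. "fingers" is the finger opening in mm, from 0 to 87, set as the call begins (left out, the last holds). The fingers move at their own pace and stop on an object; the grip force is fixed at half the most. Time passes only in rows, so rows that repeat a pose let the fingers close. It gives the time, the measured TCP pose, the force and the opening at its end, in the units of the state.
- telemetry.sense(): the state, without advancing time (a new reading comes with each control period).
- capture(name): name is "scene" or "top" or "wrist"; returns a dict with "color" (420x560x3 uint8, blue, green, red), "fx", "fy", "cx", "cy" (pixels), "eye" and "attitude" of the camera in the world; the wrist camera has in their place "mount" (4x4, takes a point from camera to tool coordinates, whose origin is the TCP and whose axes are the flange's). Camera axes: x right, y up, looking along -z (the intrinsics and any distortion apply to the point x, -y, -z); pixel columns grow to the right and rows downward; lengths in m; the calibration is good to about 2 mm. A picture is of the moment at which its call begins: read the wrist's pose just before it. There is no depth.
- order.finish_job(): hands the job in, once; it reports no verdict.
The state is a dict: "time_s": time; "joints": joint angles; "joint_velocities": joint speeds; "effort": joint torques, N m; "tcp_pos": TCP position; "ee_rot": TCP orientation; "wrist_force": force on the tool from outside, world axes, zero at the start; "moment": the same for the moment, N m; "gripper_width": opening from 0.0 (shut) to 1.0 (fully open).
Only numpy, scipy, OpenCV 4.12 (cv2) and the standard library are available. Lean on these libraries where they do the work, as an engineer would, in place of code of your own. Each camera call takes 0.05 s, during which the arm holds its last target. There are 200 camera calls.

## Working session

There is one attempt and no reset: what is moved stays moved. The work goes in short steps, Python scripts to look and compute and a tool call to move; the robot and the scene stay as the last step left them, time stands still between calls to the robot, and variables do not carry over. Pictures are saved under pics/ and viewed, about 8 in all and at most 12, crops included, and the job is handed in when it is done.

Besides the shell and the picture viewer there is one more tool, called after "Request:" as name(argument=value, ...) on one line, values as JSON. drive_tool: Moves the arm, as the interface text tells. Shift numbers are shares of 0.12 m and turn numbers shares of 2 rad, none past 1 either way. Its arguments: {"type":"object","properties":{"series":{"type":"array","items":{"type":"array","items":{"type":"number","minimum":-1,"maximum":1}}},"fingers":{"type":"number"}},"required":["series"]}

```bash
mkdir -p pics; ls; python3 - <<'E'
from station import telemetry, capture, order, r
import cv2,json
s=telemetry.sense();print(s)
for n in("scene","top"):
    c=capture(n);cv2.imwrite(f"pics/{n}0.png",c.pop("color"));print(n,c)
c=capture("wrist");cv2.imwrite("pics/wrist0.png",c.pop("color"));print(c)
E
```

```text
pics
{'time_s': 0.0, 'joints': array([-5.26785468e+01,  2.20892677e+01,  3.80227789e-01, -3.02217945e-02,
       -6.84101937e+01, -1.48174616e+01]), 'joint_velocities': array([-0.026589  ,  0.05082819, -0.01507379, -0.02089993,  0.02903576,
        0.05276849]), 'effort': array([ 2.02179513e-04, -3.90664244e+01,  1.87405318e+01,  4.22008932e+00,
        1.09442265e-02, -1.85817462e-04]), 'tcp_pos': array([ 0.23908193, -0.57697656,  0.29117504]), 'ee_rot': array([[-9.23927309e-01, -3.82567077e-01, -8.71624044e-04],
       [-3.82568065e-01,  9.23925248e-01,  1.95224554e-03],
       [ 5.84505904e-05,  2.13718849e-03, -9.99997715e-01]]), 'wrist_force': array([-0.74892191,  0.24109068,  0.13785872]), 'moment': array([ 0.03350095,  0.02027715, -0.05089859]), 'gripper_width': 0.9991231667938006}
scene {'fx': 474.1520810823666, 'fy': 474.1520810823666, 'cx': 280.1254329391211, 'cy': 206.2242699497813, 'eye': array([-0.3487228 , -0.40710127,  0.62407461]), 'attitude': array([[ 0.47187513,  0.43046616, -0.76943664],
       [-0.88143617,  0.21043045, -0.42283484],
       [-0.02010319,  0.87773453,  0.47872534]])}
top {'fx': 458.34194180874937, 'fy': 458.34194180874937, 'cx': 271.7406294720992, 'cy': 211.2467578414231, 'eye': array([0.42357993, 0.0921719 , 1.57093892]), 'attitude': array([[-0.0113778 ,  0.99668969, -0.08049979],
       [-0.99993365, -0.01119591,  0.0027105 ],
       [ 0.00180026,  0.08052529,  0.99675094]])}
{'fx': 374.56255486657494, 'fy': 374.56255486657494, 'cx': 278.85384584388123, 'cy': 212.73684428851465, 'mount': array([[-1.20227723e-03,  9.54584564e-01,  2.97937687e-01,
         8.24305882e-02],
       [ 9.99999251e-01,  1.07986280e-03,  5.75475920e-04,
        -8.48858691e-04],
       [ 2.27608604e-04,  2.97938156e-01, -9.54585147e-01,
        -9.30681569e-02],
       [ 0.00000000e+00,  0.00000000e+00,  0.00000000e+00,
         1.00000000e+00]])}
```

View pics/top0.png

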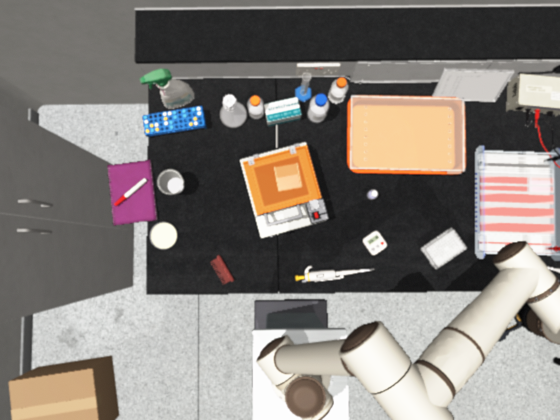

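View pics/scene0.png

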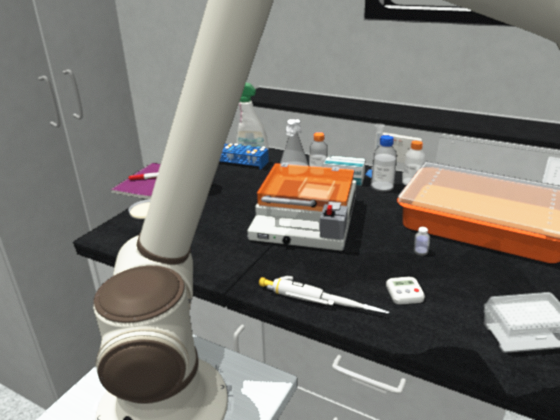

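The top view shows the viewer around (285,190), turned about 12° counter-clockwise, with the red release near (316,215) and the bar near (287,215). I'll zoom in for the corners.

```bash
python3 - <<'E'
import cv2
a=cv2.imread("pics/top0.png")[135:245,230:340]
b=cv2.imread("pics/scene0.png")[155:255,240:365]
A=cv2.resize(a,None,fx=5.4,fy=5.4,interpolation=cv2.INTER_CUBIC)
cv2.imwrite("pics/topz.png",A)
E
```

```text
(no output)
```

View pics/topz.png

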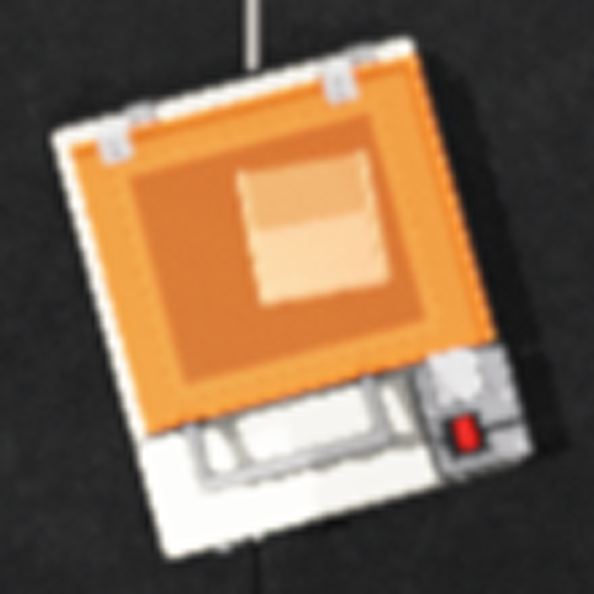

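```bash
cat > h.py <<'E'
import numpy as np
from station import telemetry, capture, order, r
TOP=dict(f=458.34194,c=(271.74063,211.24676),eye=np.array([0.42357993,0.0921719,1.57093892]),
 R=np.array([[-0.0113778,0.99668969,-0.08049979],[-0.99993365,-0.01119591,0.0027105],[0.00180026,0.08052529,0.99675094]]))
def proj(P,f,c,eye,R):
    p=(np.atleast_2d(P)-eye)@R
    return np.c_[c[0]+f*p[:,0]/-p[:,2], c[1]+f*p[:,1]/p[:,2]]
def v2w(q,P):
    c,s=np.cos(q[2]),np.sin(q[2]);P=np.atleast_2d(P)
    return P@np.array([[c,s,0],[-s,c,0],[0,0,1]])+[q[0],q[1],0]
E
python3 - <<'E'
from h import *
from scipy.optimize import least_squares
V=np.array([[112,115,62],[112,-115,62],[-160,115,36],[-137,-77,109],[-126,25,110],[-80,108,98]])/1e3
Z=np.array([[55,132],[412,38],[168,557],[465,433],[295,462],[147,432]])
px=(Z+.5)/5.4-.5+[230,135]
s=least_squares(lambda q:(proj(v2w(q,V),**TOP)-px).ravel(),[.5,.05,.2],loss='soft_l1')
q=s.x;print(q,np.degrees(q[2]));print((proj(v2w(q,V),**TOP)-px).round(2))
print('bar',v2w(q,[-.126,.025,.104]),'knob',v2w(q,[-.137,-.077,.101]),'hinge',v2w(q,[.1,0,.064]))
# scene cross-check
c=capture("scene");S=dict(f=c['fx'],c=(c['cx'],c['cy']),eye=c['eye'],R=c['attitude'])
print(proj(v2w(q,V),**S).round(1))
E
```

```text
[0.64097231 0.05446945 0.25164682] 14.418300656876232
[[-0.34  0.13]
 [ 0.07 -0.1 ]
 [-0.02  0.51]
 [ 0.61  0.39]
 [ 0.43 -0.04]
 [-0.87 -1.33]]
bar [[0.51271587 0.04730814 0.104     ]] knob [[ 0.52746025 -0.05421823  0.101     ]] hinge [[0.73782268 0.07936938 0.064     ]]
[[275.3 173.3]
 [356.9 180.2]
 [247.4 230.2]
 [330.1 206.5]
 [287.1 199.7]
 [258.5 192.3]]
```

Request:
drive_tool(series=[[-0.33,0.31,0,0],[-0.66,0.62,0,0],[-0.98,0.94,0,0],[-0.98,0.94,0,0]], fingers=34)

```text
time_s: 0.7
tcp_pos: [0.3056, -0.4255, 0.2927]
ee_rot: [[-0.922, -0.387, 0.0], [-0.387, 0.922, 0.0], [-0.001, 0.0, -1.0]]
wrist_force: [-0.5, 0.7, 0.0]
gripper_width: 0.63
```

Request:
drive_tool(series=[[-0.33,0.31,0,0],[-0.66,0.62,0,0],[-0.98,0.94,0,0],[-0.98,0.94,0,0]])

```text
time_s: 1.2
tcp_pos: [0.3712, -0.2771, 0.2925]
ee_rot: [[-0.922, -0.387, 0.001], [-0.387, 0.922, -0.0], [-0.001, -0.0, -1.0]]
wrist_force: [-0.2, -0.0, 0.1]
gripper_width: 0.393
```

Request:
drive_tool(series=[[-0.33,0.31,0,0],[-0.66,0.62,0,0],[-0.98,0.94,0,0],[-0.98,0.94,0,0]])

```text
time_s: 1.7
tcp_pos: [0.437, -0.1284, 0.2922]
ee_rot: [[-0.923, -0.386, 0.0], [-0.386, 0.923, -0.0], [-0.0, -0.0, -1.0]]
wrist_force: [0.2, -0.7, 0.2]
gripper_width: 0.386
```

Request:
drive_tool(series=[[-0.33,0.31,0,-0.09],[-0.66,0.62,0,-0.18],[-0.98,0.94,0,-0.27],[-0.98,0.94,0,-0.36],[-0.98,0.94,0,-0.45],[-0.98,0.94,0,-0.54],[-0.98,0.94,0,-0.63],[-0.98,0.94,0,-0.715],[-0.98,0.94,0,-0.715],[-0.98,0.94,0,-0.715]])

```text
time_s: 2.95
tcp_pos: [0.5012, 0.0185, 0.2921]
ee_rot: [[0.245, -0.969, -0.0], [-0.969, -0.245, -0.0], [0.0, 0.0, -1.0]]
wrist_force: [0.1, 0.3, 1.1]
gripper_width: 0.388
```

```bash
cat >> h.py <<'E'
def wrist(name):
    import cv2
    s=telemetry.sense();c=capture("wrist");cv2.imwrite(f"pics/{name}.png",c["color"])
    M=c["mount"];Rt=s["ee_rot"];Rw=Rt@M[:3,:3];e=Rt@M[:3,3]+s["tcp_pos"]
    return s,dict(f=c["fx"],c=(c["cx"],c["cy"]),eye=e,R=Rw)
Q=np.array([0.64097231,0.05446945,0.25164682])
E
python3 - <<'E'
from h import *
import cv2
s,W=wrist("w1")
P=np.array([[-126,25,104],[-126,74,104],[-126,-24,104],[-137,-77,109],[-160,115,36],[-160,-115,36],[-86,25,100]])/1e3
uv=proj(v2w(Q,P),**W);print(uv.round(1))
im=cv2.imread("pics/w1.png")
for p in uv: cv2.drawMarker(im,tuple(int(round(x)) for x in p),(255,0,255),cv2.MARKER_CROSS,10,1)
cv2.imwrite("pics/w1m.png",im)
np.save("w1.npy",W,allow_pickle=True)
E
```

```text
[[256.2 237.2]
 [257.5 291.6]
 [254.7 177.2]
 [268.  105.1]
 [294.3 293.9]
 [296.2  57.2]
 [207.3 235.7]]
```

View pics/w1m.png

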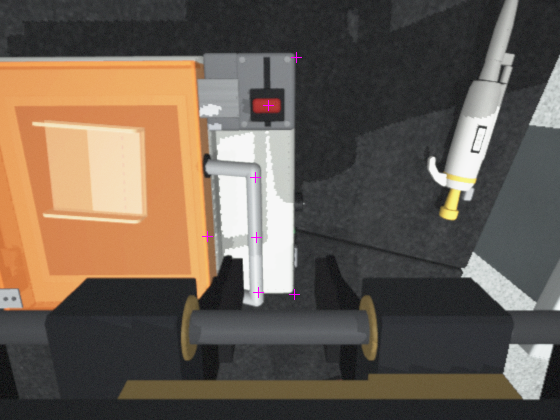

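The overlay fits the picture: bar at column about 255, knob at (267,105). I'm descending to the bar.

Request:
drive_tool(series=[[-0.1,-0.08,0.2,0],[-0.209,-0.152,0.4,0],[-0.209,-0.152,0.6,0],[-0.209,-0.152,0.667,0],[-0.209,-0.152,0.667,0]])

```text
time_s: 3.62
tcp_pos: [0.5126, 0.0482, 0.2121]
ee_rot: [[0.249, -0.969, -0.001], [-0.969, -0.249, -0.001], [0.0, 0.001, -1.0]]
wrist_force: [-0.5, -0.3, 0.1]
gripper_width: 0.389
```

Request:
drive_tool(series=[[0,0,0.12,0],[0,0,0.24,0],[0,0,0.36,0],[0,0,0.475,0],[0,0,0.475,0],[0,0,0.475,0]])

```text
time_s: 4.38
tcp_pos: [0.5128, 0.0485, 0.1554]
ee_rot: [[0.25, -0.968, 0.0], [-0.968, -0.25, -0.0], [0.0, -0.0, -1.0]]
wrist_force: [-0.3, 0.5, -0.2]
gripper_width: 0.391
```

Closing on the bar, then the light tug.

Request:
drive_tool(series=[[0,0,0,0],[0,0,0,0],[0,0,0,0],[0,0,0,0],[0,0,0,0],[0,0,0,0],[0,0,0,0],[0,0,0,0]], fingers=0)

```text
time_s: 5.38
tcp_pos: [0.5134, 0.0487, 0.1556]
ee_rot: [[0.25, -0.968, 0.002], [-0.968, -0.25, 0.001], [-0.0, -0.002, -1.0]]
wrist_force: [5.4, 1.2, -1.5]
gripper_width: 0.125
```

Request:
drive_tool(series=[[0,0,-0.012,0],[0,0,-0.024,0],[0,0,-0.036,0],[0,0,-0.045,0],[0,0,-0.045,0],[0,0,-0.045,0],[0,0,-0.045,0]])

```text
time_s: 6.25
tcp_pos: [0.5143, 0.0489, 0.161]
ee_rot: [[0.25, -0.968, 0.004], [-0.968, -0.25, 0.001], [-0.0, -0.004, -1.0]]
wrist_force: [7.7, 0.6, -3.5]
gripper_width: 0.132
```

Raised 5.4 mm with about 3 N, so the catch's limit (7 mm) is not reached yet. Tugging a little further.

Request:
drive_tool(series=[[0,0.005,-0.012,0],[0,0.005,-0.024,0],[0,0.005,-0.036,0],[0,0.005,-0.045,0],[0,0.005,-0.045,0],[0,0.005,-0.045,0]])

```text
time_s: 7.0
tcp_pos: [0.5153, 0.0492, 0.1668]
ee_rot: [[0.25, -0.968, 0.008], [-0.968, -0.25, 0.002], [0.0, -0.009, -1.0]]
wrist_force: [12.0, 0.6, -5.7]
gripper_width: 0.124
```

Tracked to 11 mm with only about 6 N down, and the sideways force comes from the arc. It looks like the catch isn't holding. I'm computing the arc to the 50° pose.

```bash
python3 - <<'E'
import numpy as np
R=np.hypot(.226,.04);p=np.arctan2(.04,.226)
f=lambda t:(R*(np.cos(p)-np.cos(p+t)),R*(np.sin(p+t)-np.sin(p)))
for t in [.0486,.06,.1,.15,.2,.25,.3,.4,.5,.6,.7,.8,.87,.9]:
    x,z=f(t);print(t,'x mm %.1f z mm %.1f | from .1556 start: ty %.3f tz %.3f'%(x*1e3,z*1e3,-x/.12,-z/.12))
E
```

```text
0.0486 x mm 2.2 z mm 10.9 | from .1556 start: ty -0.018 tz -0.091
0.06 x mm 2.8 z mm 13.5 | from .1556 start: ty -0.023 tz -0.112
0.1 x mm 5.1 z mm 22.4 | from .1556 start: ty -0.043 tz -0.186
0.15 x mm 8.5 z mm 33.3 | from .1556 start: ty -0.071 tz -0.278
0.2 x mm 12.5 z mm 44.1 | from .1556 start: ty -0.104 tz -0.368
0.25 x mm 16.9 z mm 54.7 | from .1556 start: ty -0.141 tz -0.456
0.3 x mm 21.9 z mm 65.0 | from .1556 start: ty -0.183 tz -0.542
0.4 x mm 33.4 z mm 84.9 | from .1556 start: ty -0.278 tz -0.707
0.5 x mm 46.8 z mm 103.5 | from .1556 start: ty -0.390 tz -0.862
0.6 x mm 62.1 z mm 120.6 | from .1556 start: ty -0.517 tz -1.005
0.7 x mm 78.9 z mm 136.2 | from .1556 start: ty -0.658 tz -1.135
0.8 x mm 97.2 z mm 150.0 | from .1556 start: ty -0.810 tz -1.250
0.87 x mm 110.8 z mm 158.5 | from .1556 start: ty -0.924 tz -1.321
0.9 x mm 116.8 z mm 161.9 | from .1556 start: ty -0.974 tz -1.349
```

Request:
drive_tool(series=[[0,-0.012,-0.015,0],[0,-0.025,-0.03,0],[0,-0.037,-0.045,0],[0,-0.043,-0.06,0],[0,-0.043,-0.06,0],[0,-0.043,-0.06,0]])

```text
time_s: 7.75
tcp_pos: [0.5172, 0.0496, 0.1727]
ee_rot: [[0.249, -0.968, 0.0], [-0.968, -0.249, 0.0], [-0.0, -0.0, -1.0]]
wrist_force: [4.6, 0.3, -4.1]
gripper_width: 0.12
```

```bash
python3 - <<'E'
from h import *
import cv2
s=telemetry.sense();print(s["wrist_force"],s["moment"],s["tcp_pos"],s["gripper_width"])
wrist("w2");c=capture("scene")["color"]
a=cv2.resize(c[140:260,220:380],(640,480),interpolation=cv2.INTER_CUBIC)
b=cv2.resize(cv2.imread("pics/scene0.png")[140:260,220:380],(640,480),interpolation=cv2.INTER_CUBIC)
w=cv2.imread("pics/w2.png")
cv2.imwrite("pics/s2.png",np.vstack([np.hstack([cv2.resize(b,(400,300)),cv2.resize(a,(400,300))]),np.hstack([cv2.resize(w,(400,300)),np.zeros((300,400,3),np.uint8)])]))
E
```

```text
[ 4.57546338  0.33791118 -4.14952993] [ 0.01299319 -1.35524168  0.01928532] [0.51716649 0.04960249 0.1727454 ] 0.12024401416360549
```

View pics/s2.png

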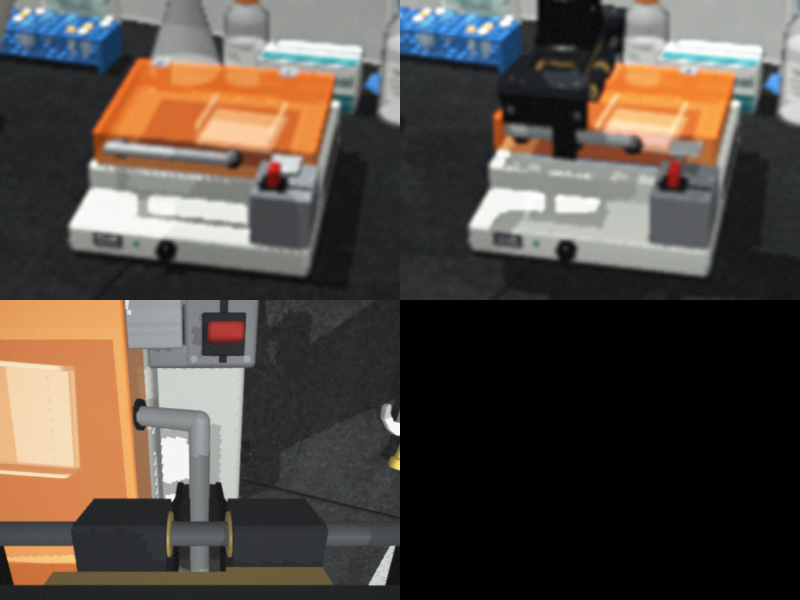

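The hood has visibly risen: the bar end in the scene crop moved up from y=158 to y=145, and the catch tongue stands clear of the housing with the release still at home. So the catch is free, and I'm following the arc.

Request:
drive_tool(series=[[0,-0.018,-0.065,0],[0,-0.04,-0.135,0],[0,-0.073,-0.225,0],[0,-0.11,-0.313,0],[0,-0.152,-0.399,0],[0,-0.198,-0.483,0],[0,-0.248,-0.565,0],[0,-0.3,-0.645,0],[0,-0.359,-0.72,0],[0,-0.359,-0.72,0]])

```text
time_s: 9.1
tcp_pos: [0.5584, 0.0602, 0.258]
ee_rot: [[0.249, -0.969, -0.003], [-0.969, -0.249, -0.0], [-0.001, 0.003, -1.0]]
wrist_force: [6.4, 0.2, -7.8]
gripper_width: 0.124
```

Request:
drive_tool(series=[[0,-0.062,-0.073,0],[0,-0.128,-0.143,0],[0,-0.196,-0.21,0],[0,-0.268,-0.273,0],[0,-0.343,-0.333,0],[0,-0.42,-0.388,0],[0,-0.48,-0.425,0],[0,-0.533,-0.458,0],[0,-0.533,-0.458,0],[0,-0.533,-0.458,0]])

```text
time_s: 10.35
tcp_pos: [0.6204, 0.0762, 0.3155]
ee_rot: [[0.25, -0.968, 0.001], [-0.968, -0.25, 0.0], [0.0, -0.001, -1.0]]
wrist_force: [-4.5, 1.4, 4.8]
gripper_width: 0.125
```

Request:
drive_tool(series=[[0,0,0,0],[0,0,0,0],[0,0,0,0],[0,0,0,0],[0,0,0,0],[0,0,0,0]])

```text
time_s: 11.1
tcp_pos: [0.6202, 0.0761, 0.3154]
ee_rot: [[0.25, -0.968, 0.0], [-0.968, -0.25, 0.0], [0.0, -0.0, -1.0]]
wrist_force: [-5.5, 2.0, 4.7]
gripper_width: 0.126
```

```bash
python3 - <<'E'
from h import *
import cv2
s=telemetry.sense();print(s["wrist_force"],s["tcp_pos"],s["gripper_width"],s["joint_velocities"])
wrist("w3");c=capture("scene")["color"]
a=cv2.resize(c[100:260,200:380],(400,356),interpolation=cv2.INTER_CUBIC)
w=cv2.resize(cv2.imread("pics/w3.png"),(400,300))
cv2.imwrite("pics/s3.png",np.hstack([a[:300],w]))
g=s["tcp_pos"]+.051*s["ee_rot"][:,2]
h=v2w(Q,[.1,.025,.064])[0]; d=g-h; print("theta",np.degrees(np.arctan2(d[2],np.hypot(d[0],d[1])))-10.04, np.linalg.norm(d))
E
```

```text
[-5.53271515  2.00369829  4.70414196] [0.62024798 0.07612574 0.31541756] 0.1259275181635552 [ 0.01665062  0.07697408  0.07152749 -0.07693447  0.10388905 -0.02949725]
theta 50.185812706306976 0.23089867209887444
```

View pics/s3.png

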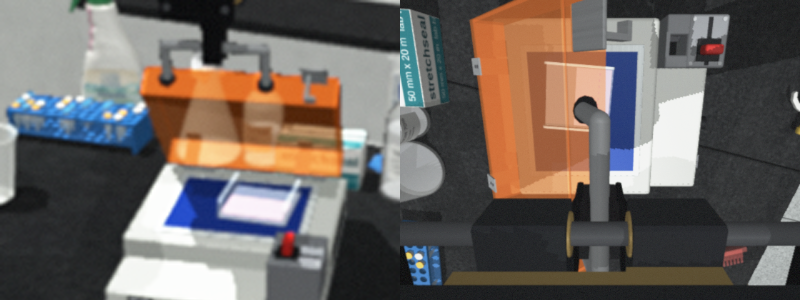

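The hood is open about 50° with the bar in the fingers. The gel tray lies on the glass and the red release is at home. Handing in.

```bash
python3 -c "
from station import order;print(order.finish_job())"
```

```text
the job is handed in; nothing more can be done
None
```

The hood is open and held at about 50° (0.88 rad) with the bar still in the grip, and I have handed the job in.

- **Catch:** I gave the bar a light upward tug with the release still at home. It rose past the 7 mm catch limit with only about 6 N, and the picture showed the hood lifting. The catch was not engaged, so I did not touch the red release. I then raised the hood along its arc.
- **Last checks:**
  - The angle worked out from the gripper pose was 50.2°, and the distance from bar to hinge came to 231 mm against the nominal 229.5 mm.
  - The arm was at rest, and the opening was about 11 mm on the 12 mm bar. The fingers carry about 2.4 N of the hood's weight.
  - The pictures showed the gel tray on the glass, with no sign that it had moved. I did not measure it or the bystanders; nothing was seen to be touched.
- **Disagreements:** During the tug the sideways force rose to 12 N because I made one small correction in the wrong direction. I corrected that before lifting further. At the end about 7 N of force still pulled along the bar-to-hinge line, matching the bar-to-hinge difference of about 1 mm.

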